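# Photograph a relay module with the camera remote stick

## Task

The widest of the three relay modules in the sloping rack has to be photographed: move the hex-key set that was left in the wide seat of the photo board off the board onto the bench beside it, then put the wide module into that seat, upright, flat on its floor between the four corner angles, and let it go. Then tilt the spring-centred stick of the camera control all the way to the side on which that seat lies (left or right), so that the camera turns to face the module, hold it there for two seconds while the picture is taken, and let the stick spring back. Do not touch the camera or push on the board, and leave the other two modules in their bays and the tools on the bench where they are.

Things in the scene. Friction and masses are not known exactly. Their poses are not given: they have to be found in the camera images.
- wide_module: Grey rail-mount relay module, the widest of three: 100 (x) x 50 (y) x 58 (z) mm, 0.2-0.4 kg; origin at the centre of its underside, z out of its top. Stepped: 36 mm high over its length, 58 mm over the middle 62 mm. It lies in a rack bay with x up the slope, its low end at or near the front lip. Grasp across the 50 mm width; either way round in the seat will do.
- middle_module: Same kind of module, 36 mm wide, otherwise the same length and height; stays in its rack bay.
- slim_module: Same kind of module, 26 mm wide; stays in its rack bay.
- rack: Fixed grey sheet-metal rack, 246 mm wide, three equal bays at its y = -81, 0, +81 mm, 78 mm wide inside; any module may be in any bay. Origin on the bench below the middle. The floors rise 28 deg from the front (-x) to the back, 128 mm along the slope, 58 mm above the bench at the middle. Square to the slope: bay walls 14 mm high, front lip 24, back wall 38.
- photo_board: Fixed aluminium plate with a grid of small holes, 580 (x) x 320 (y) x 6 mm, its underside 2 mm above the desk (as high as the mat); origin at the centre of its underside. The two seats lie at x = -180, y = +125 (left) and -125 mm (right) within 4 mm; the ball camera on its stem (about 0.47 m high in all) stands at x = +230, y = 0 and faces -x.
- wide_seat_floor (a point): Centre of the floor of the wide seat, 16 mm above the bench; x along the seat, z up. The seat is a black plate 136 x 88 x 8 mm fixed on the board, left or right, with four aluminium corner angles 10 mm high that enclose 106 (x) x 56 (y) mm; each runs 18 mm along the sides, so the middle 70 mm of the long sides is open for fingers.
- narrow_seat: The other seat, the same but only 32 mm wide inside, on the other side of the board; stays empty. Origin at the centre of its underside, 8 mm above the bench.
- hex_keys: Folding hex-key set, 28 (x) x 95 (y) x 25 (z) mm, 0.15 kg, loose, lying flat in the wide seat lengthwise between the corner angles (its y axis along the seat's length). Origin at the centre of its underside.
- console: Fixed camera control, low black box 150 (x) x 110 (y) x 41 mm with a rubber-booted stick upright in the middle of its top. Origin at the centre of its underside; x away from the robot, y left.
- knob (a point): Centre of the black knob of the stick, 66 mm above the stick's pivot (the pivot is 45 mm above the console's origin); the knob is about 24 to 28 mm across from 46 to 85 mm above the pivot. Its z runs up the stick.
- stick_swing (a joint): Sideways tilt of the stick, rad: 0 upright, positive to the console's +y (left), stops at +/-0.42. A spring (0.6 N m/rad, about 4 N at the knob at the stop) returns it to 0. The camera turns the same way in proportion (+y for positive); at either stop it faces the seat on that side.
- stick_nod (a joint): Fore-and-aft tilt of the stick, rad: 0 upright, positive towards the console's -x (the robot), stops at +/-0.42, same spring. It works the zoom; not needed.
- sight (a point): Point in the air on the camera's line of sight, 0.25 m in front of the lens (the lens is about 0.43 m above the bench, the line falls 29 deg). It turns with the camera: -x points along the line of sight, y is level, across it.
- tape_roll: Black tape roll, 100 mm across, 19 mm high, lying flat on the bench; bystander, origin under its centre.
- side_cutters: Red-handled side cutters, 156 (x) x 50 (y) x 15 mm, on the bench; bystander, origin under the centre.

How it is judged (in metres and radians):
On the way, in this order (a step that is already met when the one before it is completed fails the run):
1. the hex-key set lies on the bench off the photo board, let go ((x of hex_keys in the frame of photo_board below -0.3 m or x of hex_keys in the frame of photo_board above 0.3 m or y of hex_keys in the frame of photo_board below -0.17 m or y of hex_keys in the frame of photo_board above 0.17 m) and height (world z) of hex_keys between -0.02 and 0.022 m and contact force between the fingers and hex_keys below 0.05 N and linear speed of hex_keys below 0.03 m/s), for 0.2 s.
2. the wide module sits flat in the wide seat, let go (x of wide_module in the frame of wide_seat_floor between -0.007 and 0.007 m and y of wide_module in the frame of wide_seat_floor between -0.007 and 0.007 m and z of wide_module in the frame of wide_seat_floor below 0.004 m and angle between wide_module's own z axis and vertical below 0.06 rad and angle between the x axis of wide_module and the x axis of wide_seat_floor, either way round below 0.1 rad and contact force between the fingers and wide_module below 0.05 N and linear speed of wide_module below 0.02 m/s), for 0.2 s.
3. with the module in its seat, the stick is held over so that the camera faces the module (its line of sight passes within 45 mm sideways of the module's middle) for 1.5 s (all of step 2 and y of wide_module in the frame of sight between -0.045 and 0.045 m), for 1.5 s.
At the end, for the whole second after the job is handed in: The wide module sits in the wide seat within 7 mm of centre and 4 mm of the floor, upright within 3.4 deg, square within 6 deg (either way round), let go and still; the hex keys lie on the bench, their middle 10 mm or more off the board; the stick is upright within 0.06 rad (all of step 1 and all of step 2 and value of joint stick_swing between -0.06 and 0.06 rad and value of joint stick_nod between -0.06 and 0.06 rad); the robot touches nothing.
It fails at once if the robot pushes against the camera or the board that carries it with over 8 N (contact force between any of the arm, the fingers and photo_board above 8 N).
It fails at once if one of the other two modules is moved more than 30 mm (distance of any of middle_module, slim_module from where it was at the start of the episode above 0.03 m).
It fails at once if the tape roll or the cutters are moved more than 40 mm (distance of any of tape_roll, side_cutters from where it was at the start of the episode above 0.04 m).
It also fails if it takes over 70 s, if anything falls off the work surface, if the arm or the gripper's body presses on something with over 40 N, if the wrist force passes 120 N, or if a joint passes its speed limit or range.

## Robot

A 6-joint arm with a two-finger parallel gripper is mounted at the origin on a cart in front of the work surface, level with it; the furniture and walls round the work are solid. World frame = base frame: x ahead of the robot, y to its left, z up, the work surface at z = 0. Lengths are in mm, angles in rad, forces in N, time in s.
With the tool pointing down it reaches from about 275 to 1000 mm from the base axis. Payload 8.4 kg.
Tool frame: the origin (TCP) lies on the centre line of the jaws, within the pads' length; the fingertips stand 17 mm ahead of it and the grasp point (between the pads) lies 2 mm behind it; z points along the fingers, y is the line along which they close (so a half turn about z gives the same grasp; the last joint's range is limited). The gripper opens to 85 mm and grips with 20 to 120 N. Pads are 22 mm wide; open, the fingers measure 114 mm over their backs; the gripper's body (76 mm by 85 mm) begins 54 mm behind the grasp point. The pads swing forward as they close: fully open they stand 13 mm farther back than shut.
Start: joints at [-1.111, 0.353, 1.633, -0, 1.155, -0.002], TCP at [278.474, -559.536, 248.281] pointing down, gripper open.
Joint ranges: [-2.63, 2.63], [-0.92, 2.1], [0.06, 2.66], [-1.3, 4.44], [0, 2.69], [-3.02, 3.02]. Speed limits (rad/s): [2.22, 2.22, 2.79, 3.14, 3.14, 3.14].

## Interface

Orientations are given as [roll, pitch, yaw] about the fixed x, y, z axes, in that order (R = Rz(yaw) Ry(pitch) Rx(roll)).
In Python, from rig import r, eyes gives the robot as it stands. The module is installed in compiled form; this text tells all that it offers.
- The arm moves only by the shell command python3 -m inch 'ROWS' [FORCE]. ROWS is JSON, a list of rows, each a list of 7 numbers: the shift along the tool's x, y, z in m, then the turn, a rotation vector about the tool's x, y, z in degrees, then the closure, from -1 (fully open) to 1 (shut). In form: [[x, y, z, rx, ry, rz, gripper], ...]. A call has 1 to 8 rows; each row shifts and turns the commanded pose from where the row before left it, along the tool's axes as they then stand; what a row does not reach is not made up. A row lasts 1/10 s, in which the tool goes at most 50 mm and 8.59 degrees, less where a joint would pass 70% of its speed; a pose out of reach is approached as far as the arm can. A call with a gripper value outside its range is refused whole. The fingers move at their own pace and stop on an object; FORCE is the grip in N (left out, the last holds). Time passes only in rows, so rows that do not move let the fingers close. It gives the time, the measured TCP pose, the force, the opening and the grip force at its end, in the units of the state.
- r.sense(): the state, without advancing time (a new reading comes with each control period).
- eyes.grab_frame(name): name is "side" or "top"; returns a dict with "img" (480x640x3 uint8, blue, green, red), "fx", "fy", "cx", "cy" (pixels), "R" (3x3) and "t" (3): a world point X has camera coordinates R X + t. Camera axes: x right, y down, z forward; pixel columns grow to the right and rows downward; lengths in mm; the calibration is good to about 2 mm. A picture is of the moment at which its call begins. There is no depth.
- r.sign_off(): hands the job in; it is judged then, once.
The state is a dict: "clock": time; "qpos": joint angles; "qvel": joint speeds; "joint_efforts": joint torques, N m; "eef_pos": TCP position; "tcp_rot": TCP orientation; "contact_force": force on the tool from outside, world axes, zero at the start; "wrist_torque": the same for the moment, N m; "opening": opening from 0.0 (shut) to 1.0 (fully open); "grasp_force": force on a finger pad.
Only numpy, scipy, OpenCV 4.12 (cv2) and the standard library are available. Lean on these libraries where they do the work, as an engineer would, in place of code of your own. Each camera call takes 0.05 s, during which the arm holds its last target. There are 200 camera calls.

## Working session

There is one attempt and no reset: what is moved stays moved. The work goes in short steps, Python scripts to look and compute and a shell command to move; the robot and the scene stay as the last step left them, time stands still between calls to the robot, and variables do not carry over. Pictures are saved under pics/ and viewed, at most 10 in all, crops included, and the job is handed in when it is done.

```bash
mkdir -p pics; python3 - <<'E'
from rig import r, eyes
import cv2,pickle
for n in("side","top"):
    f=eyes.grab_frame(n); cv2.imwrite(f"pics/{n}0.png",f["img"]); pickle.dump(f,open(f"{n}.pkl","wb"))
    print(n,f["fx"],f["cx"],f["cy"],f["R"],f["t"])
s=r.sense();print(s)
E
```

```text
side 446.0372196420031 328.5902936192776 243.36567027204265 [[-0.9994994   0.02547568 -0.01876026]
 [ 0.02784351  0.4267295  -0.90395059]
 [-0.0150232  -0.90402042 -0.42722521]] [ 571.10106179  240.89809006 1340.38195123]
top 515.0738104276815 317.5208243299388 234.82923564840175 [[-0.04563311 -0.99895445  0.00276016]
 [-0.97841261  0.0441369  -0.20189278]
 [ 0.20155986 -0.01191357 -0.97940374]] [  -7.54750666  605.79840874 1531.22421499]
{'clock': 0.1, 'qpos': array([-1.11143104e+00,  3.53609604e-01,  1.63405279e+00,  5.80487856e-06,
        1.15519805e+00, -2.42142874e-03]), 'qvel': array([ 0.00132375, -0.00035165, -0.00142288, -0.00049512,  0.00038019,
       -0.00085545]), 'joint_efforts': array([ 1.27987814e-04, -6.06359267e+01, -3.42820644e+01, -1.13520130e-04,
        3.94924369e-03, -1.48048775e-05]), 'eef_pos': array([ 278.27861886, -559.18012493,  247.62053983]), 'tcp_rot': array([-3.14032488e+00, -8.37759875e-06,  4.61784368e-01]), 'contact_force': array([ 0.15151811, -0.58691287, -0.27322508]), 'wrist_torque': array([-0.03756709, -0.02483944,  0.00335805]), 'grasp_force': 0.0, 'opening': 0.9989515874482068}
```

View pics/top0.png

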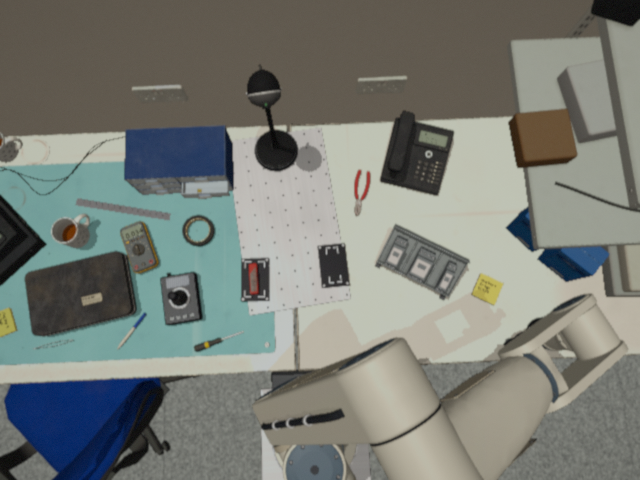

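View pics/side0.png

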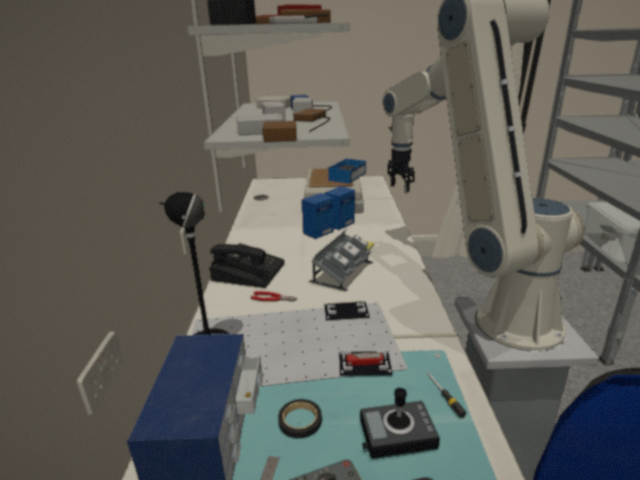

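The top view shows the left seat with the red hex keys at about (255,280), the right seat (narrow) at (333,265), the rack at (422,260), the console at (181,298) with its knob at (180,297), the tape at (199,230) and the cutters at (361,192). I'll zoom in on these.

```bash
cat > h.py <<'E'
import numpy as np,pickle,cv2
from rig import r,eyes
def ray(f,u,v):
    d=f["R"].T@np.array([(u-f["cx"])/f["fx"],(v-f["cy"])/f["fy"],1.]); return -f["R"].T@f["t"],d
def onz(f,u,v,z):
    o,d=ray(f,u,v); return o+d*(z-o[2])/d[2]
def proj(f,X):
    c=f["R"]@np.asarray(X,float)+f["t"]; return np.array([f["fx"]*c[0]/c[2]+f["cx"],f["fy"]*c[1]/c[2]+f["cy"]])
def tri(f,a,g,b):
    (o,d),(p,e)=ray(f,*a),ray(g,*b); s=np.linalg.lstsq(np.c_[d,-e],p-o,rcond=None)[0]
    A,B=o+d*s[0],p+e*s[1]; return (A+B)/2,np.linalg.norm(A-B)
def load(n): return pickle.load(open(n+".pkl","rb"))
def crop(img,x0,y0,w,h,k): 
    return cv2.resize(img[y0:y0+h,x0:x0+w],None,fx=k,fy=k,interpolation=cv2.INTER_CUBIC)
E
python3 - <<'E'
from h import *
t=load("top")["img"];s=load("side")["img"]
a=crop(t,368,215,107,85,7); cv2.imwrite("pics/rack_t.png",a)
A=crop(t,230,235,130,75,6); cv2.imwrite("pics/seat_t.png",A)
b=crop(s,300,225,80,70,7); c=crop(t,150,260,60,70,7)
d=np.zeros((490,800,3),np.uint8); b=cv2.resize(b,(440,385)); d[:385,:440]=b; d[:420,440:800]=cv2.resize(c,(360,420)); cv2.imwrite("pics/mix.png",d)
E
```

```text
(no output)
```

View pics/rack_t.png

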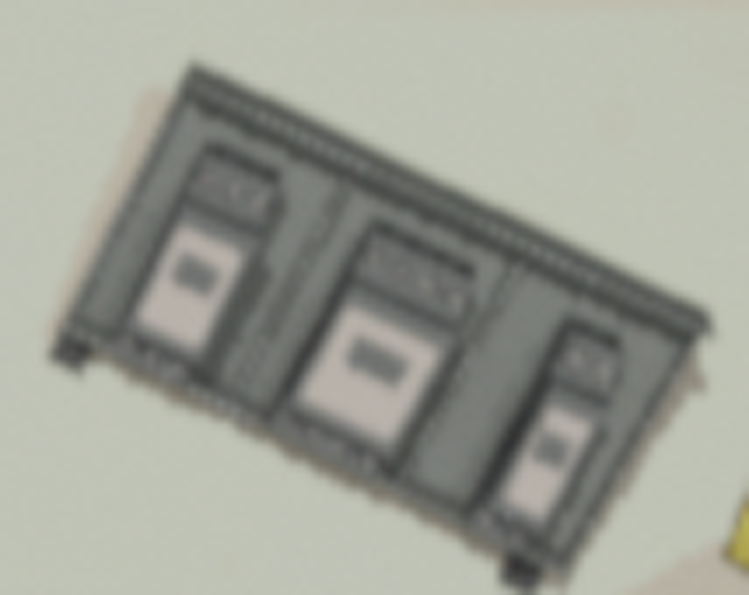

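View pics/seat_t.png

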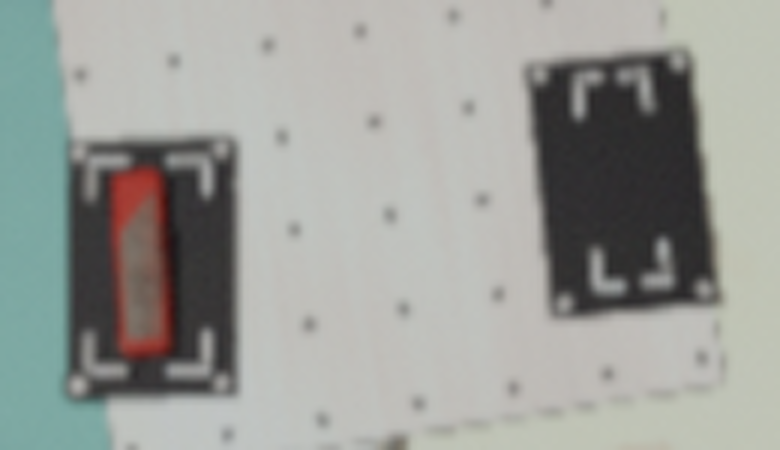

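View pics/mix.png

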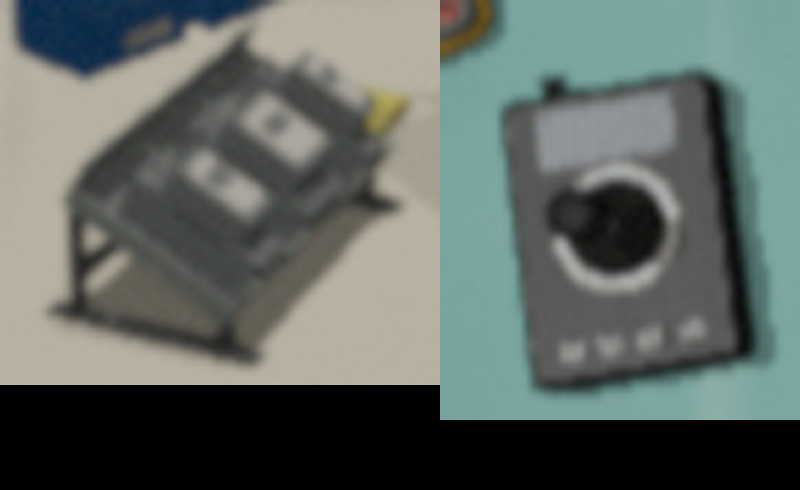

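Rack crop: the wide module is in the middle bay, with its label corners near (350,300),(452,350),(392,450),(300,400). The seat crop gives corner holes at (78,152),(221,150),(222,383),(77,385). The hex keys lie almost along the seat. Next step is turning these into positions.

```bash
python3 - <<'E'
from h import *
np.set_printoptions(precision=1,suppress=True)
T=load("top");S=load("side")
q=lambda p,o,k:(o[0]+(p[0]+.5)/k-.5,o[1]+(p[1]+.5)/k-.5)
rk=lambda p:q(p,(368,215),7); st=lambda p:q(p,(230,235),6); cs=lambda p:q((p[0]-440,p[1]),(150,260),6)
# rack
bl,br=[onz(T,*rk(p),121.6)[:2] for p in((193,66),(712,318))]
fl,fr=[onz(T,*rk(p),49.2)[:2] for p in((68,333),(563,568))]
print("back",bl,br,np.linalg.norm(bl-br),"front",fl,fr,np.linalg.norm(fl-fr))
psi=[np.degrees(np.arctan2(*(d:=(a-b))[::1]*np.array([-1,1]))) if 0 else np.degrees(np.arctan2(-(a-b)[0],(a-b)[1])) for a,b in((bl,br),(fl,fr))]
print("yaw",psi)
y=np.radians(np.mean(psi));ex=np.array([np.cos(y),np.sin(y)])
o1=(bl+br)/2-38.7*ex;o2=(fl+fr)/2+67.8*ex;print("origins",o1,o2)
O=np.r_[(o1+o2)/2,0]
# slope frame: refine by module plane
X=np.r_[ex*.8829,.4695];Z=np.r_[-ex*.4695,.8829];Y=np.cross(Z,X)
F=O+[0,0,58]
def onp(f,u,v,h):
    o,d=ray(f,u,v);s=((F+Z*h-o)@Z)/(d@Z);P=o+d*s-F;return np.array([P@X,P@Y])
for n,p in dict(lab_ul=(352,298),lab_ur=(455,350),lab_lr=(392,452),lab_ll=(296,402)).items(): print(n,onp(T,*rk(p),58))
for n,p in dict(top_ul=(372,225),top_ur=(478,268)).items(): print(n,onp(T,*rk(p),36),"if h36",onp(T,*rk(p),58))
# HSV independent: label mask centroids
hsv=cv2.cvtColor(T["img"],cv2.COLOR_BGR2HSV)
# seat
c=[onz(T,*st(p),16)[:2] for p in((70,142),(236,140),(236,396),(68,398))];h=[onz(T,*st(p),16)[:2] for p in((78,152),(221,150),(222,383),(77,385))]
for w in(c,h):
    w=np.array(w);d=(w[0]+w[1]-w[2]-w[3])/2;print("seat",w.mean(0),"len",np.linalg.norm(d),"wid",np.linalg.norm(w[0]-w[1]),"yaw",np.degrees(np.arctan2(d[1],d[0])))
print("narrow",np.mean([onz(T,*st(p),16)[:2] for p in((527,65),(688,50),(720,300),(555,316))],0))
m=cv2.inRange(cv2.cvtColor(S["img"],cv2.COLOR_BGR2HSV),(0,120,70),(10,255,255))|cv2.inRange(cv2.cvtColor(S["img"],cv2.COLOR_BGR2HSV),(170,120,70),(180,255,255))
hk=[onz(T,*st(p),16+25)[:2] for p in((112,172),(160,168),(172,350),(122,356))];w=np.array(hk);d=(w[0]+w[1]-w[2]-w[3])/2
print("hex",w.mean(0),np.linalg.norm(d),np.linalg.norm(w[0]-w[1]),"yaw",np.degrees(np.arctan2(d[1],d[0])))
# console
w=np.array([onz(T,*cs(p),41)[:2] for p in((503,105),(705,75),(742,358),(540,388))]);d=(w[0]+w[1]-w[2]-w[3])/2
print("console",w.mean(0),np.linalg.norm(d),np.linalg.norm(w[0]-w[1]),np.degrees(np.arctan2(d[1],d[0])))
print("knobtop",onz(T,*cs((571,210)),45+85), "side/top tri",tri(T,cs((571,210)),S,(400,392)))
# board corners
print("tape",onz(T,199,230,10),"cutters",onz(T,361,192,8))
E
```

```text
back [ 615.1 -267.5] [ 496.7 -477.6] 241.15110745974027 front [ 513.2 -215.4] [ 400.4 -423.5] 236.70121120772694
yaw [np.float64(-29.39685133531327), np.float64(-28.45910955269311)]
origins [ 522.  -353.9] [ 516.1 -352.3]
lab_ul [11.4 18.8]
lab_ur [ 10.4 -29.3]
lab_lr [-42.2 -26.4]
lab_ll [-40.8  19.3]
top_ul [38.4 23.3] if h36 [43.8 25.6]
top_ur [ 41.4 -24.6] if h36 [ 46.8 -21.6]
seat [481.4 166.2] len 133.86112689883015 wid 87.18958966663489 yaw -1.4351008750669538
seat [482.2 167.7] len 121.86780963971152 wid 75.05721628777907 yaw -1.2009387724862695
narrow [515.6 -80.8]
hex [482.2 168.9] 94.6072263447464 24.811528392940357 yaw 2.248655905313943
console [431.4 393.4] 145.89714236650033 104.01593482098359 7.868924808372101
knobtop [433.9 395.1 130. ] side/top tri (array([432.9, 396.1, 127.4]), np.float64(2.657548434529616))
tape [648.3 342.5  10. ] cutters [ 751.8 -183.6    8. ]
```

```bash
cat > d.py <<'E'
# usage: d.py x y z roll pitch yaw(deg): remaining tool-frame shift (mm) and rotvec (deg)
import sys; from h import *; from scipy.spatial.transform import Rotation as Ro
s=r.sense(); v=[float(a) for a in sys.argv[1:]]
R=Ro.from_euler("xyz",s["tcp_rot"]); G=Ro.from_euler("xyz",v[3:],degrees=True)
d=np.array(v[:3])-s["eef_pos"]
p=lambda a:np.round(a,1).tolist()
print("shift now",p(R.inv().apply(d)),"after turn",p(G.inv().apply(d)),"turn",p((R.inv()*G).as_rotvec(degrees=True)),"F",p(s["contact_force"]),"op",round(s["opening"]*85,1),"grip",round(s["grasp_force"],1),"t",s["clock"])
E
python3 -m inch '[[0,0,0,0,0,8.5,-0.4],[0,0,0,0,0,8.5,-0.4],[0,0,0,0,0,8.5,-0.4],[0.0135,-0.045,0,0,0,0,-0.4],[0.0135,-0.045,0,0,0,0,-0.4],[0.0135,-0.045,0,0,0,0,-0.4],[0.0135,-0.045,0,0,0,0,-0.4],[0.0135,-0.045,0,0,0,0,-0.4]]' 30
python3 -m inch '[[0.0135,-0.045,0,0,0,0,-0.4],[0.0135,-0.045,0,0,0,0,-0.4],[0.0135,-0.045,0,0,0,0,-0.4],[0.0135,-0.045,0,0,0,0,-0.4],[0.0135,-0.045,0,0,0,0,-0.4],[0.0135,-0.045,0,0,0,0,-0.4],[0.0135,-0.045,0,0,0,0,-0.4],[0.0135,-0.045,0,0,0,0,-0.4]]'
python3 d.py 482 168 120 180 0 1
```

```text
clock: 0.9
eef_pos: [342.2, -331.6, 248.0]
tcp_rot: [-3.141, 0.0, 0.016]
contact_force: [1.2, -0.0, 1.3]
opening: 0.701
grasp_force: 0.0
clock: 1.7
eef_pos: [444.1, 30.3, 248.3]
tcp_rot: [3.142, -0.0, 0.017]
contact_force: [1.1, -0.3, -0.4]
opening: 0.698
grasp_force: 0.0
shift now [40.2, -137.1, 128.3] after turn [40.3, -137.0, 128.3] turn [0.0, -0.0, -0.0] F [1.1, -0.3, -0.4] op 59.4 grip 0.0 t 1.7
```

```bash

python3 -m inch '[[0.0135,-0.045,0,0,0,0,-0.4],[0.0135,-0.045,0,0,0,0,-0.4],[0.0135,-0.045,0,0,0,0,-0.4],[0,0,0.043,0,0,0,-0.4],[0,0,0.043,0,0,0,-0.4],[0,0,0.043,0,0,0,-0.4],[0,0,0,0,0,0,-0.4]]'
python3 d.py 482 168 40 180 0 1
python3 - <<'E'
from h import *
S=eyes.grab_frame("side"); T=eyes.grab_frame("top")
a=crop(S["img"],320,300,90,90,6);b=crop(T["img"],220,235,43,90,6)
cv2.imwrite("pics/h1.png",np.hstack([a,b]))
E
```

```text
clock: 2.4
eef_pos: [478.4, 162.9, 114.5]
tcp_rot: [3.139, 0.009, 0.017]
contact_force: [-1.1, -0.7, -0.6]
opening: 0.7
grasp_force: 0.0
shift now [4.4, -5.3, 74.5] after turn [3.6, -5.1, 74.5] turn [0.2, 0.5, -0.0] F [-1.1, -0.7, -0.6] op 59.5 grip 0.0 t 2.4
```

View pics/h1.png

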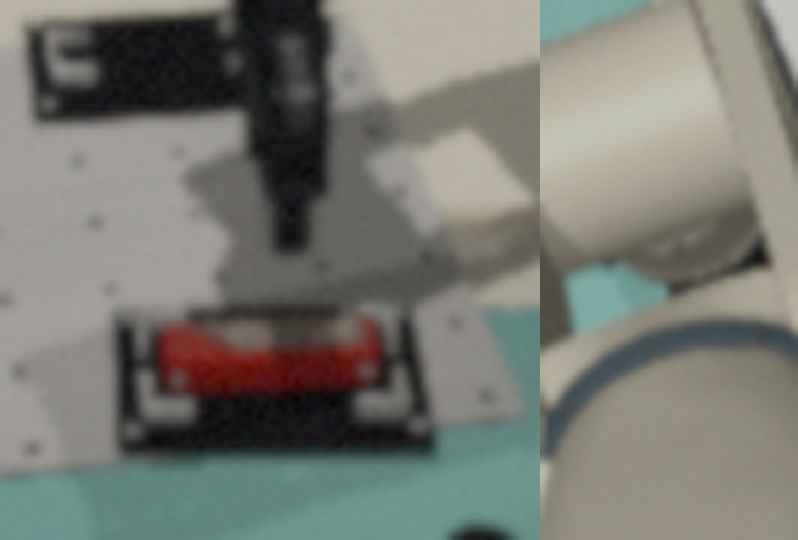

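The side view shows the finger at (290,250) in the crop, above the hex set's middle at about (272,355). The arm hides the top view. Descending now.

```bash

python3 -m inch '[[0.003,-0.005,0.03,0,0,0,-0.4],[0,0,0.025,0,0,0,-0.4],[0,0,0.018,0,0,0,-0.4],[0,0,0,0,0,0,-0.4]]' 30
python3 d.py 482 168 40 180 0 1
```

```text
clock: 2.9
eef_pos: [485.9, 169.0, 46.9]
tcp_rot: [-3.142, -0.0, 0.016]
contact_force: [-0.0, -0.1, 0.2]
opening: 0.698
grasp_force: 0.0
shift now [-3.9, 1.0, 6.9] after turn [-3.9, 1.0, 6.9] turn [-0.0, -0.0, -0.1] F [-0.0, -0.1, 0.2] op 59.3 grip 0.0 t 2.9
```

```bash

python3 -m inch '[[-0.002,0.001,0.006,0,0,0,-0.4],[0,0,0,0,0,0,0.8],[0,0,0,0,0,0,0.8],[0,0,0,0,0,0,0.8],[0,0,0,0,0,0,0.8],[0,0,0,0,0,0,0.8],[0,0,0,0,0,0,0.8]]' 40
python3 d.py 468 266 110 180 0 1
```

```text
clock: 3.6
eef_pos: [484.1, 168.2, 41.6]
tcp_rot: [-3.141, -0.002, 0.017]
contact_force: [-1.4, -0.1, 7.9]
opening: 0.292
grasp_force: 39.5
shift now [-14.4, -98.1, -68.4] after turn [-14.4, -98.0, -68.4] turn [-0.0, -0.1, -0.0] F [-1.4, -0.1, 7.9] op 24.8 grip 39.5 t 3.6
```

```bash

python3 -m inch '[[0,0,-0.02,0,0,0,0.8],[0,0,-0.03,0,0,0,0.8],[0,0,-0.02,0,0,0,0.8],[-0.005,-0.033,0,0,0,0,0.8],[-0.005,-0.033,0,0,0,0,0.8],[-0.004,-0.032,0,0,0,0,0.8],[0,0,0,0,0,0,0.8],[0,0,0,0,0,0,0.8]]'
python3 d.py 468 266 27 180 0 1
python3 - <<'E'
from h import *
S=eyes.grab_frame("side")
cv2.imwrite("pics/h2.png",crop(S["img"],320,300,110,90,5))
E
```

```text
clock: 4.4
eef_pos: [467.5, 266.1, 110.6]
tcp_rot: [3.141, -0.0, 0.019]
contact_force: [-0.9, 0.4, -2.2]
opening: 0.291
grasp_force: 40.4
shift now [0.5, 0.1, 83.6] after turn [0.5, 0.1, 83.6] turn [0.0, -0.0, 0.1] F [-0.9, 0.4, -2.2] op 24.7 grip 40.4 t 4.4
```

View pics/h2.png

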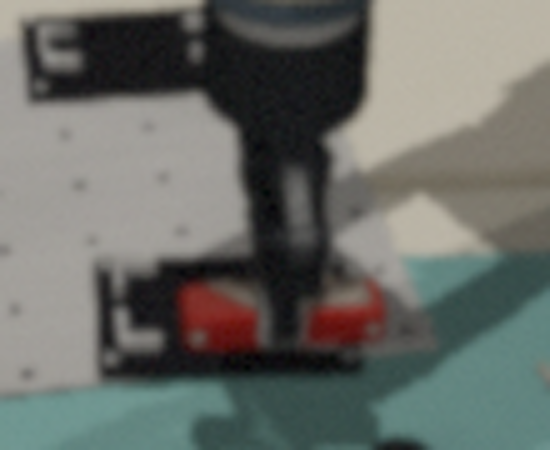

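The hex set is held level in the fingers, with its centre near (285,315) in the crop. Lowering it onto the mat and releasing.

```bash

python3 -m inch '[[0,0,0.035,0,0,0,0.8],[0,0,0.03,0,0,0,0.8],[0,0,0.01,0,0,0,0.8],[0,0,0.006,0,0,0,0.8],[0,0,0.001,0,0,0,0.8],[0,0,0,0,0,0,0.8]]'
python3 -m inch '[[0,0,0,0,0,0,-0.2],[0,0,0,0,0,0,-0.2],[0,0,0,0,0,0,-0.2],[0,0,-0.02,0,0,0,-0.2],[0,0,-0.04,0,0,0,-0.4],[0,0,-0.045,0,0,0,-0.6],[0,0,-0.045,0,0,0,-0.65],[0,0,-0.045,0,0,0,-0.65]]'
python3 - <<'E'
from h import *
from scipy.spatial.transform import Rotation as Ro
np.set_printoptions(precision=1,suppress=True)
T=load("top");y=np.radians(-28.9);ex=np.array([np.cos(y),np.sin(y)])
X=np.r_[ex*.8829,.4695];Z=np.r_[-ex*.4695,.8829];Y=np.cross(Z,X);F=np.array([519,-353,58])
print("Y",Y)
for s,d in((1,"a"),(-1,"b")):
    M=Ro.from_matrix(np.c_[X*s,-Y*s,-Z]);print(d,M.as_euler("xyz",degrees=True))
for h in(100,40): print(h,F-13*X-3*Y+h*Z)
def onp(f,u,v,h):
    o,d=ray(f,u,v);s=((F+Z*h-o)@Z)/(d@Z);P=o+d*s-F;return np.array([P@X,P@Y])
# all labels by mask, on plane h=58
hsv=cv2.cvtColor(T["img"],cv2.COLOR_BGR2HSV);k=8
im=crop(T["img"],368,215,107,85,k);g=cv2.cvtColor(im,cv2.COLOR_BGR2GRAY)
m=(g>150).astype(np.uint8)
for c in cv2.findContours(m,cv2.RETR_CCOMP,cv2.CHAIN_APPROX_SIMPLE)[0]:
    a=cv2.contourArea(c)/k/k
    if 40<a<400:
        p=cv2.boxPoints(cv2.minAreaRect(c));p=(p+.5)/k-.5+[368,215]
        w=np.array([onp(T,*q,58) for q in p]);d=w[0]-w[1];e=w[1]-w[2];d=d if np.linalg.norm(d)>np.linalg.norm(e) else e
        print(a,"centre",w.mean(0),"sides",np.linalg.norm(w[0]-w[1]),np.linalg.norm(w[1]-w[2]),"dir",np.degrees(np.arctan2(d[1],d[0])),"y",w[:,1].min(),w[:,1].max())
E
python3 d.py 468 266 250 180 0 1
```

```text
clock: 5.05
eef_pos: [468.4, 265.9, 29.1]
tcp_rot: [-3.141, -0.001, 0.016]
contact_force: [0.2, -0.7, -1.1]
opening: 0.297
grasp_force: 40.3
clock: 5.85
eef_pos: [467.4, 265.6, 225.5]
tcp_rot: [-3.141, -0.0, 0.017]
contact_force: [0.3, 0.4, -0.2]
opening: 0.823
grasp_force: 0.0
Y [0.5 0.9 0. ]
a [180.  -28.  -28.9]
b [180.   28.  151.1]
100 [ 466.4 -327.4  140.2]
40 [ 491.1 -341.    87.2]
41.4453125 centre [-28.2 -85.6] sides 23.012678465916988 18.53875574844725 dir -177.8413038630207 y -95.39920253757258 -75.91435475893608
209.4375 centre [-15.3  -2.7] sides 47.01758354708406 42.647926451841805 dir 179.6374235323079 y -24.126195531763614 18.870329791937113
139.453125 centre [-15.1  81.6] sides 47.12352813703491 28.7656824489295 dir -178.4478981760013 y 66.41324634354957 96.71385483334126
shift now [0.7, -0.4, -24.5] after turn [0.6, -0.4, -24.5] turn [-0.0, -0.0, -0.0] F [0.3, 0.4, -0.2] op 70.0 grip 0.0 t 5.85
```

```bash

python3 -m inch '[[-0.003,0.044,0,0,0,0,-0.65],[-0.003,0.044,0,0,0,0,-0.65],[-0.003,0.044,0,0,0,0,-0.65],[-0.003,0.044,0,0,0,0,-0.65],[-0.003,0.044,0,0,0,0,-0.65],[-0.003,0.044,0,0,0,0,-0.65],[-0.003,0.044,0,0,0,0,-0.65],[-0.003,0.044,0,0,0,0,-0.65]]'
python3 -m inch '[[-0.003,0.044,0,0,0,0,-0.65],[-0.003,0.044,0,0,0,0,-0.65],[-0.003,0.044,0,0,0,0,-0.65],[-0.003,0.044,0,0,0,0,-0.65],[0,0,0,0,0,7.5,-0.65],[0,0,0,0,0,7.5,-0.65],[0,0,0,0,0,7.5,-0.65],[0,0,0,0,0,7.5,-0.65]]'
python3 d.py 443 -314 193 180 -28 -28.9
```

```text
clock: 6.65
eef_pos: [449.2, -88.3, 223.8]
tcp_rot: [3.141, -0.001, 0.017]
contact_force: [0.9, -0.4, -0.2]
opening: 0.823
grasp_force: 0.0
clock: 7.45
eef_pos: [440.4, -262.9, 223.5]
tcp_rot: [-3.142, -0.0, -0.513]
contact_force: [0.2, 0.2, -1.0]
opening: 0.825
grasp_force: 0.0
shift now [27.4, 43.2, 30.5] after turn [9.5, 43.5, 39.6] turn [0.1, 28.0, -0.5] F [0.2, 0.2, -1.0] op 70.1 grip 0.0 t 7.45
```

```bash
python3 - <<'E'
from h import *
T=eyes.grab_frame("top");g=T["img"];m=cv2.inRange(cv2.cvtColor(g,cv2.COLOR_BGR2HSV),(0,110,70),(8,255,255))|cv2.inRange(cv2.cvtColor(g,cv2.COLOR_BGR2HSV),(172,110,70),(180,255,255))
for c in cv2.findContours(m,cv2.RETR_EXTERNAL,cv2.CHAIN_APPROX_SIMPLE)[0]:
    if cv2.contourArea(c)>20: q=cv2.minAreaRect(c);print(q,onz(T,*q[0],25))
E
```

```text
((222.99874877929688, 285.4750671386719), (29.2135066986084, 7.340829849243164), 87.1375961303711) [465.41370147 264.700542    25.        ]
((366.0702209472656, 185.86236572265625), (4.422237396240234, 27.882579803466797), 12.994616508483887) [ 766.65528463 -199.48216724   25.        ]
((356.58905029296875, 183.8948974609375), (4.050052642822266, 28.159324645996094), 6.581944465637207) [ 774.63867222 -169.28633081   25.        ]
```

```bash

python3 -m inch '[[0,0,0,0,7,0,-0.65],[0,0,0,0,7,0,-0.65],[0,0,0,0,7,0,-0.65],[0,0,0,0,7,0,-0.65],[0.005,0.022,0,0,0,0,-0.65],[0.005,0.022,0,0,0,0,-0.65],[0,0,0,0,0,0,-0.65],[0,0,0,0,0,0,-0.65]]'
python3 d.py 466 -327 140 180 -28 -28.9
python3 - <<'E'
from h import *
T=eyes.grab_frame("top");S=eyes.grab_frame("side")
a=crop(T["img"],368,215,107,85,5);b=crop(S["img"],295,215,53,85,5);cv2.imwrite("pics/m1.png",np.hstack([a,b]))
E
```

```text
clock: 8.3
eef_pos: [426.7, -305.7, 228.2]
tcp_rot: [3.141, -0.489, -0.506]
contact_force: [0.1, -0.8, -0.2]
opening: 0.826
grasp_force: 0.0
shift now [-1.9, -0.5, 98.8] after turn [-1.9, -0.4, 98.8] turn [0.1, -0.0, -0.1] F [0.1, -0.8, -0.2] op 70.2 grip 0.0 t 8.3
```

View pics/m1.png

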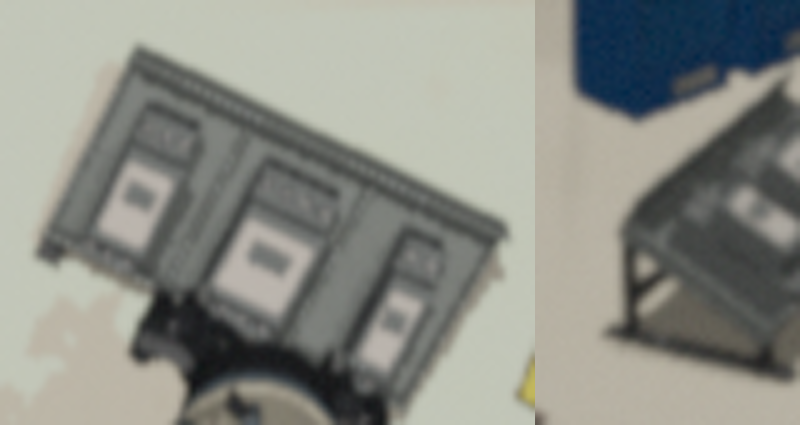

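Top view: the open fingers straddle the line of the middle (wide) module, whose label is at (265,260) in the crop. Moving in along the slope normal.

```bash

python3 -m inch '[[-0.003,0,0.03,0,0,0,-0.65],[0,0,0.04,0,0,0,-0.65],[0,0,0.035,0,0,0,-0.65],[0,0,0,0,0,0,-0.65],[0,0,0,0,0,0,-0.65]]'
python3 d.py 490 -340.4 86.5 180 -28 -28.9
```

```text
clock: 8.9
eef_pos: [467.4, -327.1, 133.1]
tcp_rot: [-3.141, -0.486, -0.506]
contact_force: [-0.4, 0.6, 0.9]
opening: 0.821
grasp_force: 0.0
shift now [1.4, 0.8, 53.5] after turn [1.2, 0.8, 53.5] turn [0.0, 0.1, -0.1] F [-0.4, 0.6, 0.9] op 69.8 grip 0.0 t 8.9
```

```bash

python3 -m inch '[[0,0,0.02,0,0,0,-0.65],[0,0,0.02,0,0,0,-0.65],[0,0,0.012,0,0,0,-0.65],[0,0,0,0,0,0,-0.65],[0,0,0,0,0,0,-0.65]]'
python3 d.py 490 -340.4 86.5 180 -28 -28.9
python3 -m inch '[[0,0,0,0,0,0,0],[0,0,0,0,0,0,0.5],[0,0,0,0,0,0,0.5],[0,0,0,0,0,0,0.5],[0,0,0,0,0,0,0.5],[0,0,0,0,0,0,0.5]]' 50
python3 d.py 490 -340.4 86.5 180 -28 -28.9
```

```text
clock: 9.4
eef_pos: [489.3, -339.9, 89.6]
tcp_rot: [-3.141, -0.49, -0.506]
contact_force: [0.0, 0.2, 1.4]
opening: 0.827
grasp_force: 0.0
shift now [-0.7, 0.1, 3.1] after turn [-0.7, 0.1, 3.1] turn [0.0, -0.1, -0.1] F [0.0, 0.2, 1.4] op 70.3 grip 0.0 t 9.4
clock: 10.0
eef_pos: [489.2, -340.1, 89.5]
tcp_rot: [-3.142, -0.491, -0.507]
contact_force: [-4.3, 3.6, 10.9]
opening: 0.579
grasp_force: 50.3
shift now [-0.6, -0.1, 3.1] after turn [-0.6, -0.1, 3.1] turn [0.1, -0.1, -0.1] F [-4.3, 3.6, 10.9] op 49.2 grip 50.3 t 10.0
```

```bash

python3 -m inch '[[0,0,-0.01,0,0,0,0.5],[0,0,-0.02,0,0,0,0.5],[0,0,-0.03,0,0,0,0.5],[0,0,-0.03,0,0,0,0.5],[0,0,-0.03,0,0,0,0.5],[0,0,-0.03,0,0,0,0.5],[0,0,0,0,0,0,0.5],[0,0,0,0,0,0,0.5]]'
python3 d.py 481.5 167 200 180 0 -1.3
python3 - <<'E'
from h import *
T=eyes.grab_frame("top");S=eyes.grab_frame("side")
a=crop(T["img"],368,215,70,90,5);b=crop(S["img"],300,190,90,90,5);cv2.imwrite("pics/m2.png",np.hstack([a,b]))
E
```

```text
clock: 10.8
eef_pos: [427.3, -305.8, 220.8]
tcp_rot: [3.141, -0.49, -0.507]
contact_force: [-0.0, -0.2, -2.1]
opening: 0.579
grasp_force: 53.8
shift now [-170.5, -439.7, -67.5] after turn [43.5, -473.9, 20.8] turn [6.8, -27.5, -27.2] F [-0.0, -0.2, -2.1] op 49.2 grip 53.8 t 10.8
```

View pics/m2.png

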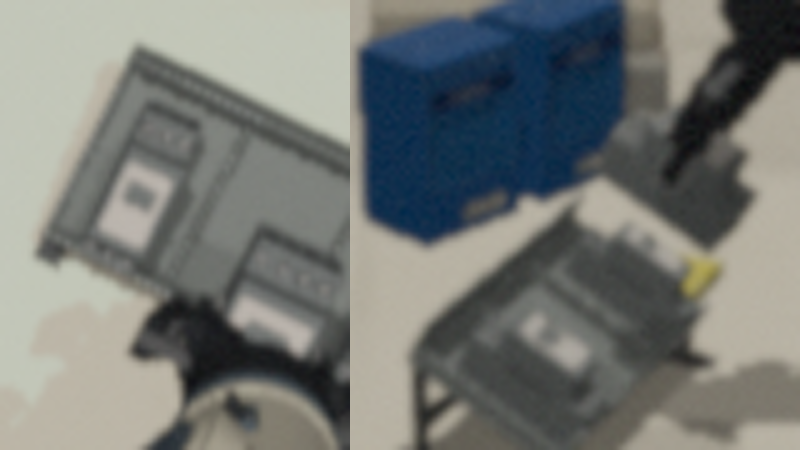

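The wide module is held square in the fingers: side crop finger at (670,180), module from about (605,160) to (750,200). The other two modules are still in their bays. Levelling it and carrying it to the seat.

```bash

python3 -m inch '[[0,0,0,0,-7,0,0.5],[0,0,0,0,-7,0,0.5],[0,0,0,0,-7,0,0.5],[0,0,0,0,-7,0,0.5],[0,0,0,0,0,-6.9,0.5],[0,0,0,0,0,-6.9,0.5],[0,0,0,0,0,-6.9,0.5],[0,0,0,0,0,-6.9,0.5]]'
python3 -m inch '[[0.004,-0.043,0,0,0,0,0.5],[0.004,-0.043,0,0,0,0,0.5],[0.004,-0.043,0,0,0,0,0.5],[0.004,-0.043,0,0,0,0,0.5],[0.004,-0.043,0,0,0,0,0.5],[0.004,-0.043,0,0,0,0,0.5],[0.004,-0.043,0,0,0,0,0.5],[0.004,-0.043,0,0,0,0,0.5]]'
python3 d.py 482 167 110 180 0 -1.3
```

```text
clock: 11.7
eef_pos: [427.6, -305.7, 218.2]
tcp_rot: [-3.14, 0.002, -0.02]
contact_force: [0.1, 0.5, -3.7]
opening: 0.578
grasp_force: 53.7
clock: 12.5
eef_pos: [468.1, 39.2, 218.8]
tcp_rot: [-3.142, 0.002, -0.025]
contact_force: [0.7, 0.5, -3.2]
opening: 0.576
grasp_force: 53.9
shift now [10.9, -128.1, 108.8] after turn [11.0, -128.1, 108.8] turn [-0.0, 0.1, -0.1] F [0.7, 0.5, -3.2] op 49.0 grip 53.9 t 12.5
```

```bash

python3 -m inch '[[0.004,-0.043,0,0,0,0,0.5],[0.004,-0.043,0,0,0,0,0.5],[0.004,-0.042,0,0,0,0,0.5],[0,0,0.04,0,0,0,0.5],[0,0,0.04,0,0,0,0.5],[0,0,0.03,0,0,0,0.5],[0,0,0,0,0,0,0.5],[0,0,0,0,0,0,0.5]]'
python3 d.py 483.4 167 90 180 0 -1.3
```

```text
clock: 13.3
eef_pos: [483.1, 164.9, 109.5]
tcp_rot: [3.141, 0.002, -0.025]
contact_force: [0.3, 0.9, -3.6]
opening: 0.578
grasp_force: 54.0
shift now [0.3, -2.1, 19.5] after turn [0.3, -2.1, 19.5] turn [0.0, 0.1, -0.1] F [0.3, 0.9, -3.6] op 49.2 grip 54.0 t 13.3
```

```bash

python3 -m inch '[[0,-0.002,0.012,0,0,0,0.5],[0,0,0.012,0,0,0,0.5],[0,0,0,0,0,0,0.5],[0,0,0,0,0,0,0.5]]'
python3 d.py 483.4 167 60 180 0 -1.3
python3 - <<'E'
from h import *
S=eyes.grab_frame("side");T=eyes.grab_frame("top")
pickle.dump(S,open("side2.pkl","wb"));pickle.dump(T,open("top2.pkl","wb"))
s=r.sense()["eef_pos"]
a=crop(S["img"],325,310,80,75,10)[:600,:800]
k=10
def dot(P,c):
    u=proj(S,P);cv2.circle(a,tuple(int(x) for x in ((u-[325,310]+.5)*k-.5)),3,c,-1)
y=np.radians(-1.3);ex=np.array([np.cos(y),np.sin(y),0]);ey=np.array([-np.sin(y),np.cos(y),0])
for i in(-1,1):
    for j in(-1,1): dot(np.array([481.8,167,16])+68*i*ex+44*j*ey,(0,255,0))
    b=np.array([s[0]-1.4,s[1],s[2]-43])
    dot(b+50*i*ex+25*ey,(0,255,255)); dot(b+50*i*ex+25*ey+[0,0,36],(0,255,255)); dot(b+31*i*ex+25*ey+[0,0,58],(0,0,255))
cv2.imwrite("pics/p1.png",a)
E
```

```text
clock: 13.7
eef_pos: [483.3, 166.8, 86.4]
tcp_rot: [3.142, 0.0, -0.025]
contact_force: [0.3, -0.8, -2.9]
opening: 0.577
grasp_force: 54.1
shift now [0.1, -0.2, 26.4] after turn [0.1, -0.2, 26.4] turn [0.0, 0.0, -0.1] F [0.3, -0.8, -2.9] op 49.1 grip 54.1 t 13.7
```

View pics/p1.png

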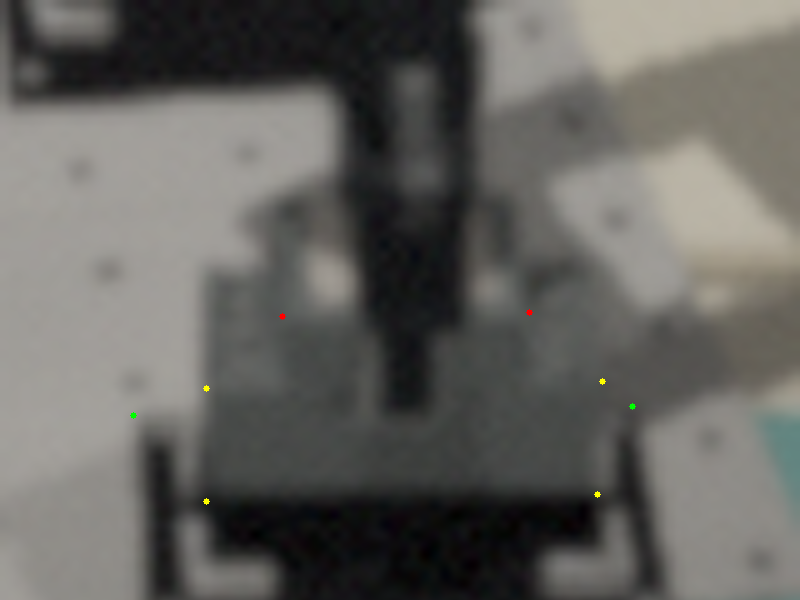

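The predicted module corners (yellow) fall on the module's real corners at (202,498) and (602,494), so the grasp offset is right. The predicted far seat corners (green) sit about 1 px too high and too far left. I'll measure the seat from the unobstructed side picture.

```bash
python3 - <<'E'
from h import *
np.set_printoptions(precision=1,suppress=True)
def seat(n,x0,y0,w,h,tag):
    f=load(n);k=8
    g=cv2.cvtColor(crop(f["img"],x0,y0,w,h,k),cv2.COLOR_BGR2GRAY)
    for th in(80,95,110):
        m=(g<th).astype(np.uint8)
        m=cv2.morphologyEx(m,cv2.MORPH_OPEN,np.ones((9,9)))
        c=max(cv2.findContours(m,cv2.RETR_EXTERNAL,cv2.CHAIN_APPROX_SIMPLE)[0],key=cv2.contourArea);H=cv2.convexHull(c)
        p=None
        for e in np.arange(.01,.1,.003):
            p=cv2.approxPolyDP(H,e*cv2.arcLength(H,True),True)
            if len(p)==4:break
        p=(p[:,0]+.5)/k-.5+[x0,y0]
        W=np.array([onz(f,*q,16)[:2] for q in p]);W=W[np.argsort(W[:,0])]
        lo,hi=W[:2].mean(0),W[2:].mean(0)
        print(tag,th,len(p),"c",W.mean(0),"len",np.linalg.norm(hi-lo),"wid",np.linalg.norm(W[0]-W[1]),np.linalg.norm(W[2]-W[3]),"yaw",np.degrees(np.arctan2(*(hi-lo)[::-1])))
seat("side",330,340,70,42,"wideS");seat("top",234,250,42,56,"wideT")
seat("side",315,296,62,28,"narS");seat("top",312,238,42,52,"narT")
E
```

```text
wideS 80 4 c [482.1 176.8] len 129.25758373468557 wid 85.86741361442192 80.86538158389516 yaw -2.969759881743544
wideS 95 4 c [481.3 176.3] len 131.62749272388302 wid 87.31132066488124 85.48371886378514 yaw -0.47281438637090734
wideS 110 4 c [482.1 176.5] len 131.04719318133098 wid 94.12268668127423 91.14349031450558 yaw -3.2025090762762107
wideT 80 4 c [478.7 164.3] len 114.43207110393783 wid 73.13802398717561 82.60607493167208 yaw 0.9360001845333448
wideT 95 4 c [481.2 168.1] len 121.96249123635593 wid 76.17400566232045 72.07155881464348 yaw 4.040552074549169
wideT 110 4 c [479.1 164.9] len 120.69019272335866 wid 78.33121872417692 86.61693458739143 yaw 0.6406500327482882
narS 80 4 c [521.6 -74.1] len 115.22320304029776 wid 84.16547300077642 77.75717084158273 yaw 6.7722478284328105
narS 95 4 c [515.3 -70.4] len 128.84950946615896 wid 84.93586567179553 80.51030717176951 yaw 3.286341870397526
narS 110 4 c [515.8 -70.9] len 129.46220204979232 wid 89.84541136868383 83.97036630800768 yaw 3.279255566738389
narT 80 4 c [515.  -80.2] len 119.45454371749997 wid 71.91809806133412 70.76577262745272 yaw 8.52292067021434
narT 95 4 c [515.3 -80.1] len 121.10178550705527 wid 75.03707347544955 72.32504373127921 yaw 8.083681970209334
narT 110 4 c [515.1 -79.8] len 123.86025232199873 wid 75.78308443369448 73.88346994429831 yaw 7.927297276308082
```

Seat x agrees in both views (481.5–482). The side view's y is biased by the plate's 8 mm front face, so I'm keeping y = 167.5 from the top view. Lowering slowly and watching the force.

```bash

python3 -m inch '[[0,-0.0007,0.008,0,0,0,0.5],[0,0,0.006,0,0,0,0.5],[0,0,0,0,0,0,0.5],[0,0,0,0,0,0,0.5]]'
python3 -m inch '[[0,0,0.003,0,0,0,0.5],[0,0,0.002,0,0,0,0.5],[0,0,0.002,0,0,0,0.5],[0,0,0,0,0,0,0.5]]'
python3 d.py 483.4 167.5 59 180 0 -1.3
```

```text
clock: 14.2
eef_pos: [483.1, 167.5, 72.1]
tcp_rot: [3.141, 0.001, -0.025]
contact_force: [0.9, 1.1, -2.9]
opening: 0.578
grasp_force: 54.2
clock: 14.6
eef_pos: [483.2, 167.5, 65.1]
tcp_rot: [3.141, 0.0, -0.025]
contact_force: [0.3, -0.5, -3.4]
opening: 0.577
grasp_force: 54.2
shift now [0.2, 0.0, 6.1] after turn [0.2, 0.0, 6.1] turn [0.0, 0.0, -0.1] F [0.3, -0.5, -3.4] op 49.1 grip 54.2 t 14.6
```

```bash

python3 -m inch '[[0,0,0.002,0,0,0,0.5],[0,0,0.0015,0,0,0,0.5],[0,0,0,0,0,0,0.5]]'
python3 -m inch '[[0,0,0.0015,0,0,0,0.5],[0,0,0,0,0,0,0.5]]'
python3 -m inch '[[0,0,0.001,0,0,0,0.5],[0,0,0,0,0,0,0.5]]'
```

```text
clock: 14.9
eef_pos: [483.3, 167.6, 61.7]
tcp_rot: [3.142, 0.0, -0.025]
contact_force: [-0.4, -0.2, -3.7]
opening: 0.579
grasp_force: 54.2
clock: 15.1
eef_pos: [483.3, 167.6, 60.3]
tcp_rot: [3.142, 0.0, -0.025]
contact_force: [0.3, 0.3, -2.9]
opening: 0.58
grasp_force: 54.2
clock: 15.3
eef_pos: [483.3, 167.6, 59.3]
tcp_rot: [3.142, 0.0, -0.025]
contact_force: [-0.0, 0.6, -3.4]
opening: 0.578
grasp_force: 54.2
```

```bash

for i in 1 2 ; do :; done
python3 -m inch '[[0,0,0.001,0,0,0,0.5],[0,0,0,0,0,0,0.5]]'
python3 -m inch '[[0,0,0.001,0,0,0,0.5],[0,0,0,0,0,0,0.5]]'
python3 -m inch '[[0,0,0.001,0,0,0,0.5],[0,0,0,0,0,0,0.5]]'
```

```text
clock: 15.5
eef_pos: [483.3, 167.6, 58.3]
tcp_rot: [3.142, 0.0, -0.025]
contact_force: [0.1, 0.2, -2.0]
opening: 0.576
grasp_force: 54.2
clock: 15.7
eef_pos: [483.4, 167.6, 57.5]
tcp_rot: [-3.142, -0.0, -0.025]
contact_force: [-1.4, -0.3, -1.1]
opening: 0.575
grasp_force: 54.2
clock: 15.9
eef_pos: [483.5, 167.6, 57.4]
tcp_rot: [-3.142, -0.0, -0.025]
contact_force: [-4.2, -2.0, 13.4]
opening: 0.579
grasp_force: 56.1
```

Floor contact at TCP z 57.4, as expected. Releasing and retreating.

```bash

python3 -m inch '[[0,0,-0.001,0,0,0,0.5],[0,0,0,0,0,0,0],[0,0,0,0,0,0,-0.4],[0,0,0,0,0,0,-0.5],[0,0,0,0,0,0,-0.5],[0,0,0,0,0,0,-0.5]]'
python3 -m inch '[[0,0,-0.02,0,0,0,-0.5],[0,0,-0.04,0,0,0,-0.5],[0,0,-0.045,0,0,0,-0.5],[0,0,-0.045,0,0,0,-0.5],[0,0,0,0,0,-4.7,-0.5],[0,0,0,0,0,-4.6,-0.5],[0,0,0,0,0,0,-0.5]]'
python3 d.py 433.5 395.5 205 180 0 7.9
```

```text
clock: 16.5
eef_pos: [483.4, 167.6, 57.4]
tcp_rot: [3.142, -0.0, -0.025]
contact_force: [-0.6, 1.0, -0.0]
opening: 0.748
grasp_force: 0.0
clock: 17.2
eef_pos: [483.4, 167.6, 207.8]
tcp_rot: [-3.141, -0.001, 0.138]
contact_force: [0.2, 0.8, -0.6]
opening: 0.749
grasp_force: 0.0
shift now [-18.0, -232.6, 2.8] after turn [-18.1, -232.6, 2.8] turn [-0.0, -0.0, 0.0] F [0.2, 0.8, -0.6] op 63.7 grip 0.0 t 17.2
```

```bash

python3 -m inch '[[-0.0036,-0.0465,0,0,0,0,-0.5],[-0.0036,-0.0465,0,0,0,0,-0.5],[-0.0036,-0.0465,0,0,0,0,-0.5],[-0.0036,-0.0465,0,0,0,0,-0.5],[-0.0036,-0.0465,0,0,0,0,-0.5],[0,0,0,0,0,0,-0.5],[0,0,0,0,0,0,-0.5]]'
python3 - <<'E'
from h import *
np.set_printoptions(precision=1,suppress=True)
T=eyes.grab_frame("top");S=eyes.grab_frame("side");k=8
for n,f,(x0,y0,w,h) in(("T",T,(240,245,32,55)),("S",S,(335,325,65,50))):
    g=cv2.cvtColor(crop(f["img"],x0,y0,w,h,k),cv2.COLOR_BGR2GRAY)
    for c in cv2.findContours((g>140).astype(np.uint8),cv2.RETR_EXTERNAL,cv2.CHAIN_APPROX_SIMPLE)[0]:
        a=cv2.contourArea(c)/k/k
        if 20<a<500:
            q=cv2.minAreaRect(c);p=(cv2.boxPoints(q)+.5)/k-.5+[x0,y0]
            W=np.array([onz(f,*b,74) for b in p])[:,:2]
            print(n,"area",a,"c",W.mean(0),"sides",W[0]-W[1],W[1]-W[2])
E
python3 d.py 433.5 395.5 112 180 0 7.9
```

```text
clock: 17.9
eef_pos: [433.0, 396.0, 206.6]
tcp_rot: [3.141, 0.001, 0.138]
contact_force: [0.2, -1.0, 0.8]
opening: 0.751
grasp_force: 0.0
T area 36.1953125 c [434.5 176.4] sides [-25.3   1.5] [ 3.1 34.6]
T area 260.8984375 c [484.3 169.6] sides [ 2.1 45.7] [55.7 -1.3]
S area 72.65625 c [414.2 233.7] sides [ 6.6 44. ] [23.5 -1.1]
shift now [0.2, -1.2, 94.8] after turn [0.1, -1.1, 94.8] turn [0.1, 0.1, -0.1] F [-0.2, 0.9, 1.4] op 63.6 grip 0.0 t 18.0
```

The label reads (484,170), square, at the seat centre within about 2 mm, so the module is seated. Now the stick: cage the knob between the fingers.

```bash

python3 -m inch '[[0,0,0.03,0,0,0,-0.5],[0,-0.001,0.035,0,0,0,-0.5],[0,0,0.027,0,0,0,-0.5],[0,0,0,0,0,0,-0.5],[0,0,0,0,0,0,-0.5],[0,0,0,0,0,0,0.15],[0,0,0,0,0,0,0.15],[0,0,0,0,0,0,0.15]]' 20
python3 -m inch '[[0,-0.01,0,0,0,0,0.15],[0,-0.008,0,0,0,0,0.15],[0,-0.006,0,0,0,0,0.15],[0,0,0,0,0,0,0.15]]'
python3 d.py 433.5 395.5 112 180 0 7.9
```

```text
clock: 18.8
eef_pos: [434.2, 396.8, 116.7]
tcp_rot: [-3.14, -0.002, 0.137]
contact_force: [-0.8, 0.3, -1.3]
opening: 0.427
grasp_force: 0.0
clock: 19.2
eef_pos: [430.0, 420.9, 115.2]
tcp_rot: [3.141, 0.0, 0.138]
contact_force: [0.4, -4.0, 2.4]
opening: 0.424
grasp_force: 1.8
shift now [-0.1, 25.7, 3.3] after turn [-0.1, 25.7, 3.2] turn [0.0, 0.0, 0.0] F [0.4, -4.0, 2.4] op 36.1 grip 1.8 t 19.2
```

```bash

python3 -m inch '[[0,-0.004,0,0,0,0,0.15],[0,-0.003,0,0,0,0,0.15],[0,0,0,0,0,0,0.15]]'
python3 -m inch '[[0,-0.003,0,0,0,0,0.15],[0,0,0,0,0,0,0.15]]'
```

```text
clock: 19.5
eef_pos: [428.7, 424.2, 114.6]
tcp_rot: [3.136, 0.003, 0.138]
contact_force: [1.8, -14.5, 6.4]
opening: 0.425
grasp_force: 7.8
clock: 19.7
eef_pos: [428.1, 424.9, 114.3]
tcp_rot: [3.132, 0.005, 0.139]
contact_force: [3.6, -24.5, 8.9]
opening: 0.427
grasp_force: 12.6
```

The force is well above the spring's 4 N, so the stick is at its stop. Holding, then bringing it back and releasing.

```bash

H='' ; python3 -m inch '[[0,0.002,0,0,0,0,0.15],[0,0,0,0,0,0,0.15],[0,0,0,0,0,0,0.15],[0,0,0,0,0,0,0.15],[0,0,0,0,0,0,0.15],[0,0,0,0,0,0,0.15],[0,0,0,0,0,0,0.15],[0,0,0,0,0,0,0.15]]'
python3 -m inch '[[0,0,0,0,0,0,0.15],[0,0,0,0,0,0,0.15],[0,0,0,0,0,0,0.15],[0,0,0,0,0,0,0.15],[0,0,0,0,0,0,0.15],[0,0,0,0,0,0,0.15],[0,0,0,0,0,0,0.15],[0,0,0,0,0,0,0.15]]'
python3 -m inch '[[0,0,0,0,0,0,0.15],[0,0,0,0,0,0,0.15],[0,0,0,0,0,0,0.15],[0,0,0,0,0,0,0.15],[0,0,0,0,0,0,0.15],[0,0,0,0,0,0,0.15],[0,0,0,0,0,0,0.15],[0,0,0,0,0,0,0.15]]'
python3 - <<'E'
from h import *
import numpy as np
S=eyes.grab_frame("side");a=load("side")["img"][180:260,150:220].astype(int);b=S["img"][180:260,150:220].astype(int)
print("camera-head pixels changed",(abs(a-b).max(2)>40).sum())
E
python3 -m inch '[[0,0.009,0,0,0,0,0.15],[0,0.01,0,0,0,0,0.15],[0,0.009,0,0,0,0,0.15],[0,0,0,0,0,0,0.15],[0,0,0,0,0,0,-0.5],[0,0,0,0,0,0,-0.5],[0,0,0,0,0,0,-0.5]]'
python3 d.py 433.5 395.5 112 180 0 7.9
```

```text
clock: 20.5
eef_pos: [428.6, 424.4, 114.5]
tcp_rot: [3.135, 0.003, 0.138]
contact_force: [1.9, -17.4, 5.9]
opening: 0.43
grasp_force: 9.1
clock: 21.3
eef_pos: [428.6, 424.4, 114.5]
tcp_rot: [3.135, 0.003, 0.138]
contact_force: [3.6, -18.2, 4.8]
opening: 0.423
grasp_force: 9.1
clock: 22.1
eef_pos: [428.6, 424.4, 114.5]
tcp_rot: [3.135, 0.003, 0.138]
contact_force: [1.5, -17.0, 5.5]
opening: 0.427
grasp_force: 9.1
camera-head pixels changed 169
clock: 22.85
eef_pos: [433.1, 400.9, 115.4]
tcp_rot: [-3.141, -0.0, 0.137]
contact_force: [-0.4, -0.1, 0.2]
opening: 0.747
grasp_force: 0.0
shift now [-0.3, 5.4, 3.4] after turn [-0.3, 5.4, 3.4] turn [-0.0, -0.0, -0.0] F [-0.4, -0.1, 0.2] op 63.5 grip 0.0 t 22.85
```

The camera head moved. Retreating and checking the end state.

```bash

python3 -m inch '[[0,0.005,0,0,0,0,-0.5],[0,0,-0.03,0,0,0,-0.5],[0,0,-0.045,0,0,0,-0.5],[0,0,-0.045,0,0,0,-0.5],[0,0,0,0,0,0,-0.5],[0,0,0,0,0,0,-0.5],[0,0,0,0,0,0,-0.5],[0,0,0,0,0,0,-0.5]]'
python3 - <<'E'
from h import *
np.set_printoptions(precision=1,suppress=True)
T=eyes.grab_frame("top");k=8
S=eyes.grab_frame("side");a=load("side")["img"];b=S["img"]
d=lambda y0,y1,x0,x1:(abs(a[y0:y1,x0:x1].astype(int)-b[y0:y1,x0:x1]).max(2)>40).sum()
print("camera head diff",d(180,260,150,220),"knob diff",d(385,410,390,412),"tape",d(395,440,275,325),"cutters",d(288,303,248,300))
g=cv2.cvtColor(crop(T["img"],240,245,32,55,k),cv2.COLOR_BGR2GRAY)
for c in cv2.findContours((g>140).astype(np.uint8),cv2.RETR_EXTERNAL,cv2.CHAIN_APPROX_SIMPLE)[0]:
    if 100<cv2.contourArea(c)/k/k<500:
        q=cv2.minAreaRect(c);p=(np.array(q[0])+.5)/k-.5+[240,245];print("label",onz(T,*p,74),q[1:])
m=cv2.inRange(cv2.cvtColor(T["img"],cv2.COLOR_BGR2HSV),(0,110,70),(8,255,255))|cv2.inRange(cv2.cvtColor(T["img"],cv2.COLOR_BGR2HSV),(172,110,70),(180,255,255))
for c in cv2.findContours(m,cv2.RETR_EXTERNAL,cv2.CHAIN_APPROX_SIMPLE)[0]:
    if cv2.contourArea(c)>20: q=cv2.minAreaRect(c);print("red",onz(T,*q[0],25))
E
```

```text
clock: 23.65
eef_pos: [433.0, 394.8, 233.7]
tcp_rot: [3.14, 0.002, 0.137]
contact_force: [-0.1, -0.2, -0.1]
opening: 0.751
grasp_force: 0.0
camera head diff 0 knob diff 240 tape 0 cutters 0
label [483.8 169.6  74. ] ((146.99996948242188, 120.99998474121094), 90.0)
red [465.4 266.2  25. ]
red [ 766.7 -199.5   25. ]
red [ 774.6 -169.3   25. ]
```

The camera head is back at its start, so the stick is upright. The module is seated, the hex keys are off the board and the bystanders haven't moved. The knob pixels that differ are behind the raised gripper.

```bash
python3 -c "
from rig import r
print(r.sign_off())"
```

```text
the job is handed in; nothing more can be done
None
```

The job is handed in; no verdict came back. By my own measurements, the wide module sits in the left (wide) seat within about 3 mm of centre, the hex keys lie on the bench off the board, and the stick was held left at its stop for over 2 s and then sprang back.

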